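Set out the filtering station

TASK

Set out the filtering station on the row of three cork pads, with the four things that stand on the strip of worktop in front of the sink. Stand the sample jar on the end pad that has the funnel behind it, the small amber drop bottle on the end pad that has the beaker behind it, and the tall reagent bottle on the pad between them, each upright and well centred on its pad; then lay the petri dish flat and centred on top of the jar's lid. Leave the funnel and the beaker where they are.

Things in the scene. Friction and masses are not known exactly. Their poses are not given: they have to be found in the camera images.
- pad_left_top (a point): The left end (as the robot sees it, +y) cork pad of the row, a flat round disc 76 mm across and 5 mm thick, fixed to the worktop; the point is the centre of its top face. The three pads stand in a straight row, 95 mm from centre to centre. Behind (farther in x than) this end pad stands either the funnel or the beaker, about 130 mm away.
- pad_mid_top (a point): The middle cork pad of the row, a flat round disc 76 mm across and 5 mm thick, fixed to the worktop; the point is the centre of its top face. The three pads stand in a straight row, 95 mm from centre to centre.
- pad_right_top (a point): The right end (-y) cork pad of the row, a flat round disc 76 mm across and 5 mm thick, fixed to the worktop; the point is the centre of its top face. The three pads stand in a straight row, 95 mm from centre to centre. Behind it stands the other one of funnel and beaker, about 130 mm away.
- funnel_center (a point): White plastic funnel standing on its wide rim, spout up, 68 mm across the rim, 66 mm high; loose, stands behind one of the end pads (varies); the point is on its axis, 33 mm up. Not to be moved by more than 20 mm.
- beaker_glass_center (a point): Clear glass beaker with a lip, 62 to 69 mm across, 80 mm high; loose, stands behind the other end pad; the point is on its axis, 40 mm up. Not to be moved by more than 20 mm.
- reagent_bottle_center (a point): Tall clear reagent bottle with blue screw cap, upright: round body 56 mm across up to 90 mm, cap 45 mm across, 108 mm high in all, about 0.26 kg. It starts with the jar, drop bottle and dish, in varying order, on the strip of worktop between the robot and the sink, their centres at least 70 mm apart. The point is on its axis, half-way up (54 mm above its underside); z axis up.
- jar_a_center (a point): Squat sample jar with a wide blue screw lid, upright: body 56 mm across up to 49 mm, flat lid 59 mm across from 49 to 65 mm (its top), about 0.1 kg. Starts on the strip in front of the sink. The point is on its axis, half-way up (32.5 mm); z axis up.
- drop_bottle_center (a point): Small amber bottle with a white screw cap, upright: round body 40 mm across up to 60 mm, cap 27 mm across, 78 mm high in all, about 0.07 kg. Starts on the strip in front of the sink. The point is on its axis, half-way up (39 mm); z axis up.
- petri_d_center (a point): Closed flat round petri dish lying flat: seen 61 mm across and 15 mm high, firm to the grip as a disc 56 mm across and 12 mm high, about 0.03 kg. Starts on the strip in front of the sink. The point is on its axis, 6 mm above its underside; z axis up.
There are look-alikes about, which are no part of the job. Of the things that look like the part that bears petri_d_center, the larger one is meant.

How it is judged:
At the end, for the whole second after the job is handed in: Jar centred on the end pad before the funnel, drop bottle on the other end pad, reagent bottle on the middle one (each within 14 mm), dish on the jar lid (within 12 mm); all upright (0.12 rad), at resting height (5 mm), released and at rest (((horizontal distance between funnel_center and pad_left_top below 0.17 m and horizontal distance between jar_a_center and pad_left_top below 0.014 m and horizontal distance between drop_bottle_center and pad_right_top below 0.014 m) or (horizontal distance between funnel_center and pad_right_top below 0.17 m and horizontal distance between jar_a_center and pad_right_top below 0.014 m and horizontal distance between drop_bottle_center and pad_left_top below 0.014 m)) and horizontal distance between reagent_bottle_center and pad_mid_top below 0.014 m and horizontal distance between petri_d_center and jar_a_center below 0.012 m and height (world z) of reagent_bottle_center between 0.054 and 0.064 m and angle between each of reagent_bottle_center, jar_a_center, drop_bottle_center, petri_d_center's own z axis and vertical below 0.12 rad and linear speed of each of reagent_bottle, jar_a, drop_bottle, petri_d below 0.02 m/s and height (world z) of jar_a_center between 0.0325 and 0.0425 m and height (world z) of drop_bottle_center between 0.039 and 0.049 m and height (world z) of petri_d_center between 0.071 and 0.081 m); the robot touches nothing.
It fails at once if the funnel was moved by more than 20 mm (distance of funnel_center from where it was at the start of the episode above 0.02 m).
It fails at once if the beaker was moved by more than 20 mm (distance of beaker_glass_center from where it was at the start of the episode above 0.02 m).
It also fails if it takes over 128 s, if anything falls off the work surface, if the arm or the gripper's body presses on something with over 40 N, if the wrist force passes 120 N, or if a joint passes its speed limit or range.

ROBOT

A 6-joint arm with a two-finger parallel gripper is mounted at the origin on a cart in front of the work surface, level with it; the furniture and walls round the work are solid. World frame = base frame: x ahead of the robot, y to its left, z up, the work surface at z = 0. Lengths are in m, angles in rad, forces in N, time in s.
With the tool pointing down it reaches from about 0.325 to 0.775 m from the base axis. Payload 9.3 kg.
Tool frame: the origin (TCP) lies between the finger pads; the fingertips stand 25 mm ahead of it and the grasp point (between the pads) lies 6 mm ahead of it; z points along the fingers, y is the line along which they close (so a half turn about z gives the same grasp; the last joint's range is limited). The gripper opens to 85 mm and grips with 20 to 120 N. Pads are 22 mm wide; open, the fingers measure 114 mm over their backs; the gripper's body (76 mm by 85 mm) begins 54 mm behind the grasp point. The pads swing forward as they close: fully open they stand 13 mm farther back than shut.
Start: joints at [-1.293, 0.259, 0.021, 1.334, 0, 1.418], TCP at [0.23, -0.5, 0.225] pointing down, gripper open.
Joint ranges: [-3.04, 3.04], [-0.91, 1.82], [-1.04, 1.36], [-1.92, 1.95], [-1.52, 1.45], [-3.14, 3.14]. Speed limits (rad/s): [2.22, 2.22, 2.79, 3.14, 3.14, 3.14].

INTERFACE

Orientations are given as [roll, pitch, yaw] about the fixed x, y, z axes, in that order (R = Rz(yaw) Ry(pitch) Rx(roll)).
In Python, from bench import bot gives the robot as it stands. The module is installed in compiled form; this text tells all that it offers.
- The arm moves only by the shell command python3 -m jog 'ROWS' [FORCE]. ROWS is text: rows parted by semicolons, each of 7 numbers parted by spaces: the opening in per cent of the stroke, from 0 (shut) to 100 (fully open), then the shift along the tool's x, y, z in mm, then the turn, a rotation vector about the tool's x, y, z in degrees. In form: gripper dx dy dz rx ry rz; .... A call has 1 to 8 rows; each row is the pose to reach, as a shift and turn from the pose commanded when the call began, along the tool's axes at that moment; what a row does not reach only later rows make up. A row lasts 1/8 s, in which the tool goes at most 62.5 mm and 10.7 degrees, less where a joint would pass 70% of its speed; a pose out of reach is approached as far as the arm can. A call with a gripper value outside its range is refused whole. The fingers move at their own pace and stop on an object; FORCE is the grip in N (left out, the last holds). Time passes only in rows, so rows that repeat a pose let the fingers close. It gives the time, the measured TCP pose, the force, the opening and the grip force at its end, in the units of the state.
- bot.get_obs(): the state, without advancing time (a new reading comes with each control period).
- bot.get_image(name): name is "scene" or "top" or "wrist"; returns the picture (480x640x3 uint8, red, green, blue); there is no depth.
- bot.camera_model(name): a dict with "mtx" (3x3 intrinsics, pixels), "eye" and "orientation" of the camera in the world; the wrist camera has in their place "mount" (4x4, takes a point from camera to tool coordinates, whose origin is the TCP and whose axes are the flange's). Camera axes: x right, y down, z forward; pixel columns grow to the right and rows downward; lengths in m; the calibration is good to about 2 mm. The wrist camera is an equidistant fisheye: a pixel r from the principal point sees the ray r / f radians off the axis. A picture is of the moment at which its call begins: read the wrist's pose just before it. camera_model takes no time and is no camera call.
- bot.close_job(): hands the job in; it is judged then, once.
Trained networks look in the newest picture that a camera, given by its name, has taken for a name from the list of things; names that differ only in an ending like _2 or _b are one class to them, and where a whole thing is asked for, a point or a joint stands for the part that bears it (a point fixed in the world has none). Each returns a list of dicts, best first, with "p" (0 to 1); they miss things now and then, are a little off and sometimes report something else, mostly with a low value. They report only what shows in the picture. A call takes as long as a camera call. They do not tell look-alikes from the thing itself.
- bot.look_for(camera, thing): "centre" ([x, y, z] in m, in world coordinates, good to about 4 mm: the middle of the surface that is visible of it).
- bot.trace(camera, thing): "pixels" (480x640 bool, what is visible of it).
The state is a dict: "clock": time; "qpos": joint angles; "dq": joint speeds; "tau": joint torques, N m; "position": TCP position; "tcp_rot": TCP orientation; "force": force on the tool from outside, world axes, zero at the start; "ft_torque": the same for the moment, N m; "opening": opening from 0.0 (shut) to 1.0 (fully open); "grip_force": force on a finger pad.
Only numpy, scipy, OpenCV 4.12 (cv2) and the standard library are available. Lean on these libraries where they do the work, as an engineer would, in place of code of your own. Each camera call takes 0.05 s, during which the arm holds its last target. There are 200 camera calls.

## Working session

There is one attempt and no reset: what is moved stays moved. The work goes in short steps, Python scripts to look and compute and a shell command to move; the robot and the scene stay as the last step left them, time stands still between calls to the robot, and variables do not carry over. Pictures are saved under pics/ and viewed, at most 14 in all, crops included, and the job is handed in when it is done.

```bash
mkdir -p pics
cat > h.py <<'E'
import numpy as np, cv2
from bench import bot
def snap(c,n):
    im=bot.get_image(c); cv2.imwrite(f'pics/{n}.png',im[:,:,::-1]); return im
E
python3 - <<'E'
from h import *
np.set_printoptions(precision=4,suppress=True)
o=bot.get_obs(); print({k:np.round(v,3) for k,v in o.items()})
for c in ('scene','top','wrist'):
    print(c,bot.camera_model(c))
for c in ('scene','top'): snap(c,c+'0')
for t in ['pad_left_top','funnel_center','beaker_glass_center','reagent_bottle_center','jar_a_center','drop_bottle_center','petri_d_center']:
    for c in ('scene','top'):
        print(t,c,[(np.round(d['centre'],3).tolist(),round(d['p'],2)) for d in bot.look_for(c,t)])
E
```

```text
{'clock': np.float64(0.0), 'qpos': array([-1.293,  0.259,  0.021,  1.334, -0.   ,  1.418]), 'dq': array([-0.   ,  0.001,  0.   ,  0.002, -0.001,  0.   ]), 'tau': array([ -0.001, -55.564,  34.453,   0.014,  -0.   ,  -0.   ]), 'position': array([ 0.23 , -0.499,  0.225]), 'tcp_rot': array([-3.14 , -0.   ,  0.431]), 'force': array([-0.425, -0.163, -0.061]), 'ft_torque': array([ 0.008,  0.02 , -0.013]), 'grip_force': np.float64(0.0), 'opening': np.float64(0.999)}
scene {'mtx': array([[520.9724,   0.    , 331.525 ],
       [  0.    , 520.9724, 246.4262],
       [  0.    ,   0.    ,   1.    ]]), 'eye': array([-0.1543,  0.7798,  1.0981]), 'orientation': array([-2.3785, -0.0174, -2.3442])}
top {'mtx': array([[467.8445,   0.    , 316.3848],
       [  0.    , 467.8445, 238.8537],
       [  0.    ,   0.    ,   1.    ]]), 'eye': array([0.3168, 0.081 , 1.0451]), 'orientation': array([-2.919 ,  0.0018, -1.5921])}
wrist {'mtx': array([[371.6483,   0.    , 313.5342],
       [  0.    , 371.6483, 236.896 ],
       [  0.    ,   0.    ,   1.    ]]), 'mount': array([[-0.0006, -0.9663, -0.2575,  0.0657],
 
[... 403 characters left out ...]
eaker_glass_center scene [([0.581, -0.211, 0.054], 0.79)]
beaker_glass_center top [([0.469, -0.257, 0.005], 0.73), ([0.588, -0.224, 0.041], 0.63)]
reagent_bottle_center scene [([0.42, 0.086, 0.069], 0.89), ([0.552, -0.06, 0.018], 0.68)]
reagent_bottle_center top [([0.426, 0.069, 0.111], 0.63)]
jar_a_center scene [([0.417, 0.182, 0.065], 0.59)]
jar_a_center top [([0.426, 0.165, 0.062], 0.58)]
drop_bottle_center scene [([0.415, 0.37, 0.054], 0.89)]
drop_bottle_center top [([0.422, 0.354, 0.051], 0.89)]
petri_d_center scene [([0.425, 0.279, 0.013], 0.67), ([0.427, 0.46, 0.009], 0.62)]
petri_d_center top [([0.425, 0.459, 0.01], 0.76), ([0.432, 0.278, 0.016], 0.75), ([0.422, 0.355, 0.052], 0.55)]
```

View pics/scene0.png

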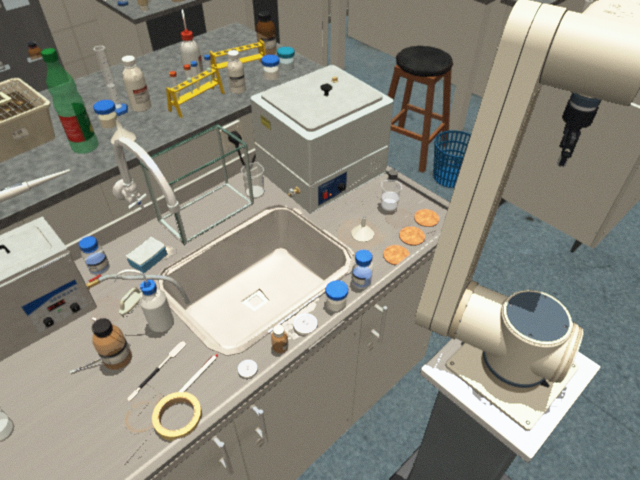

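View pics/top0.png

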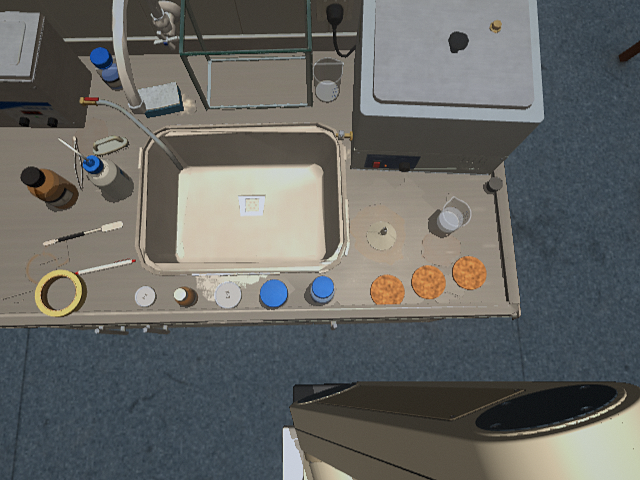

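The scene view shows the strip from left to right (top picture pixels): small decoy dish (145,296), drop bottle (184,296), large dish (228,295), jar (273,293), reagent bottle (321,290). The pads are at (387,290), (428,281) and (469,272), the funnel (381,236) is behind the left pad and the beaker (452,215) is behind the right one. So the jar goes left, the reagent bottle in the middle and the drop bottle right.

```bash
cat >> h.py <<'E'
from scipy.spatial.transform import Rotation as R
def ray(c,px,pose=None):
    m=bot.camera_model(c); K=m['mtx']; px=np.asarray(px,float)
    if c!='wrist':
        v=np.array([(px[0]-K[0,2])/K[0,0],(px[1]-K[1,2])/K[1,1],1.]); Rm=R.from_euler('xyz',m['orientation']).as_matrix(); e=np.array(m['eye'])
    else:
        d=(px-K[:2,2])/K[0,0]; th=np.hypot(*d); u=d/max(th,1e-9)
        v=np.r_[np.sin(th)*u,np.cos(th)]; Rt=R.from_euler('xyz',pose[1]).as_matrix(); M=np.array(m['mount'])
        Rm=Rt@M[:3,:3]; e=np.array(pose[0])+Rt@M[:3,3]
    v=Rm@v; return e,v/np.linalg.norm(v)
def atz(r,z): e,v=r; return e+v*(z-e[2])/v[2]
def tri(rs):
    A=sum(np.eye(3)-np.outer(v,v) for e,v in rs); b=sum((np.eye(3)-np.outer(v,v))@e for e,v in rs)
    return np.linalg.solve(A,b)
def project(c,P,pose=None):
    m=bot.camera_model(c); K=m['mtx']; P=np.asarray(P,float)
    if c!='wrist': Rm=R.from_euler('xyz',m['orientation']).as_matrix(); e=np.array(m['eye'])
    else:
        Rt=R.from_euler('xyz',pose[1]).as_matrix(); M=np.array(m['mount']); Rm=Rt@M[:3,:3]; e=np.array(pose[0])+Rt@M[:3,3]
    q=Rm.T@(P-e)
    if c!='wrist': return K[:2,2]+K[0,0]*q[:2]/q[2]
    th=np.arctan2(np.hypot(*q[:2]),q[2]); return K[:2,2]+K[0,0]*th*q[:2]/np.hypot(*q[:2])
def cc(mask,lo,hi=1e9):
    n,l,s,c=cv2.connectedComponentsWithStats(mask.astype(np.uint8)); return [(c[i].round(1).tolist(),int(s[i,4]),s[i,:4].tolist()) for i in range(1,n) if lo<s[i,4]<hi]
def hsv(im): return cv2.cvtColor(im,cv2.COLOR_RGB2HSV)
E
python3 - <<'E'
from h import *
for c in ('scene','top'):
    im=cv2.imread(f'pics/{c}0.png')[:,:,::-1].copy(); h=hsv(im)
    print(c,'orange',cc((h[...,0]<18)&(h[...,1]>110)&(h[...,2]>140),150))
    print(c,'blue',cc((abs(h[...,0].astype(int)-108)<14)&(h[...,1]>140)&(h[...,2]>50),60))
    print(c,'white',cc((h[...,1]<40)&(h[...,2]>185),40,900))
E
```

```text
scene orange [([426.2, 217.6], 320, [414, 209, 25, 18]), ([411.6, 235.5], 356, [399, 227, 26, 18]), ([394.8, 253.9], 334, [383, 245, 26, 20]), ([107.2, 340.0], 355, [93, 326, 28, 25])]
scene blue [([275.6, 56.6], 256, [262, 47, 32, 19]), ([103.9, 106.6], 238, [94, 100, 21, 14]), ([122.0, 109.4], 70, [116, 104, 11, 11]), ([446.8, 162.3], 967, [434, 131, 36, 57]), ([335.7, 184.2], 90, [328, 174, 18, 22]), ([88.2, 244.2], 229, [79, 236, 19, 17]), ([363.2, 257.5], 210, [356, 250, 16, 17]), ([44.3, 298.5], 302, [23, 281, 53, 34]), ([148.2, 287.0], 171, [141, 280, 15, 15]), ([336.5, 289.9], 333, [326, 281, 22, 19])]
scene white [([188.1, 45.2], 97, [181, 41, 15, 9]), ([232.7, 52.5], 44, [228, 50, 10, 6]), ([127.6, 58.4], 62, [122, 56, 13, 6]), ([270.6, 69.0], 54, [264, 67, 14, 5]), ([142.2, 156.9], 733, [111, 125, 62, 75]), ([197.5, 178.1], 90, [174, 166, 48, 25]), ([27.1, 184.0], 294, [0, 169, 70, 28]), ([382.0, 181.0], 44, [378, 175, 9, 14]), ([118.7, 184.5], 75, [114, 179, 12, 12]), ([238.3, 192.7], 83, [226, 184, 25, 21]), ([257.1, 190.7], 92, [253, 186, 10, 11]), ([389.7, 198.7], 219,
[... 1088 characters left out ...]
34]), ([387.2, 290.0], 818, [371, 275, 34, 29])]
top blue [([100.2, 56.9], 316, [90, 47, 23, 23]), ([91.8, 164.0], 228, [83, 155, 20, 18]), ([322.4, 286.7], 367, [312, 276, 22, 22]), ([273.3, 293.1], 586, [260, 280, 27, 27])]
top white [([119.3, 23.5], 187, [115, 0, 9, 46]), ([298.4, 127.6], 69, [282, 127, 34, 4]), ([346.8, 226.3], 122, [345, 199, 5, 56]), ([111.7, 225.7], 119, [102, 221, 21, 10]), ([335.7, 252.8], 85, [327, 242, 16, 20]), ([105.0, 266.1], 147, [79, 260, 52, 14]), ([271.4, 268.2], 497, [189, 262, 142, 11]), ([144.7, 295.9], 271, [135, 287, 20, 19]), ([179.3, 293.8], 105, [174, 288, 12, 12]), ([290.8, 458.1], 783, [283, 428, 20, 52]), ([342.6, 475.6], 99, [336, 470, 17, 10])]
```

Run:
```python
from h import *
np.set_printoptions(precision=4,suppress=True)
P={'padR':((426.2,217.6),(469.2,272.4)),'padM':((411.6,235.5),(428.4,281.8)),'padL':((394.8,254.3),(387.2,290.8)),
'jarlid':((336.5,289.9),(273.3,293.1)),'reagcap':((363.2,257.5),(322.4,286.7))}
for k,(a,b) in P.items():
    ra,rb=ray('scene',a),ray('top',b); print(k,tri([ra,rb]),'z=.005',atz(ra,.005),atz(rb,.005))
zs={'jar_a_center':.06,'reagent_bottle_center':.108,'drop_bottle_center':.078,'petri_d_center':.015}
for c in('scene','top'):
    bot.get_image(c)
    for t,z in zs.items():
        for d in bot.trace(c,t)[:3]:
            ys,xs=np.nonzero(d['pixels']); print(c,t,round(d['p'],2),xs.mean().round(1),ys.mean().round(1),len(xs),xs.min(),ys.min(),atz(ray(c,(xs.mean(),ys.mean())),.04 if z>.02 else z*.6))
```

```text
padR [ 0.4681 -0.2628  0.0046] z=.005 [ 0.4683 -0.2622  0.005 ] [ 0.4677 -0.263   0.005 ]
padM [ 0.4491 -0.1698  0.0044] z=.005 [ 0.4492 -0.1689  0.005 ] [ 0.4485 -0.17    0.005 ]
padL [ 0.4321 -0.076   0.0046] z=.005 [ 0.4335 -0.0745  0.005 ] [ 0.4304 -0.077   0.005 ]
jarlid [0.4248 0.1712 0.06  ] z=.005 [0.4557 0.139  0.005 ] [0.4308 0.1762 0.005 ]
reagcap [0.4314 0.0682 0.1001] z=.005 [0.4874 0.0006 0.005 ] [0.4427 0.0668 0.005 ]
scene jar_a_center 0.89 335.9 295.1 618 325 280 [0.4249 0.1729 0.04  ]
scene reagent_bottle_center 0.77 362.3 269.1 682 351 250 [0.4392 0.0584 0.04  ]
scene drop_bottle_center 0.96 279.0 339.5 385 271 325 [0.4228 0.3666 0.04  ]
scene drop_bottle_center 0.3 390.1 195.0 550 381 180 [ 0.5904 -0.2277  0.04  ]
scene petri_d_center 0.9 304.4 323.8 383 293 314 [0.4313 0.2777 0.009 ]
scene petri_d_center 0.76 247.1 368.5 290 238 360 [0.4299 0.4611 0.009 ]
top jar_a_center 0.56 274.1 293.0 672 260 279 [0.4272 0.1713 0.04  ]
top reagent_bottle_center 0.78 322.4 289.7 590 310 276 [0.432  0.0675 0.04  ]
top drop_bottle_center 0.9 185.3 295.9 379 174 286 [0.4249 0.3618 0.04  ]
top petri_d_center 0.96 227.6 294.2 593 214 281 [0.43   0.2769 0.009 ]
top petri_d_center 0.76 145.0 296.1 307 136 287 [0.4298 0.4595 0.009 ]
```

```bash
python3 -m jog '100 0 0 -60 0 0 -10; 100 45 -47 -60 0 0 -20; 100 90 -93 -60 0 0 -30; 100 135 -140 -60 0 0 -40; 100 180 -186 -60 0 0 -50; 100 225 -233 -60 0 0 -60; 100 260 -270 -60 0 0 -65.3; 100 260 -270 -60 0 0 -65.3'
```

```text
clock: 2.3
position: [0.3539, -0.142, 0.286]
tcp_rot: [3.14, 0.0, 1.579]
force: [-0.1, -0.8, -0.4]
opening: 0.999
grip_force: 0.0
```

```bash
python3 -m jog '100 50 20 0 0 0 0; 100 105 40 0 0 0 0; 100 160 60 0 0 0 0; 100 210 77 0 0 0 0; 100 210 77 0 0 0 0; 100 210 77 0 0 0 0'
python3 - <<'E'
from h import *
np.set_printoptions(precision=4,suppress=True)
o=bot.get_obs(); pose=(o['position'],o['tcp_rot']); snap('wrist','w1'); print(pose, o['clock'])
for n,P in {'reagcap':(.431,.068,.108),'jarlid':(.425,.171,.065),'petri':(.43,.277,.015),'padL':(.432,-.076,.005),'drop':(.424,.361,.078)}.items(): print(n,project('wrist',P,pose))
E
```

```text
clock: 3.05
position: [0.4303, 0.0635, 0.2853]
tcp_rot: [-3.141, 0.0, 1.57]
force: [-0.3, 0.0, 0.9]
opening: 1.0
grip_force: 0.0
(array([0.4303, 0.0635, 0.2853]), array([-3.141 ,  0.0003,  1.5703])) 3.05
reagcap [313.637  208.4385]
jarlid [307.3771  97.5767]
petri [312.5487  13.5364]
padL [314.5496 305.5304]
drop [306.4087 -74.8965]
```

View pics/w1.png

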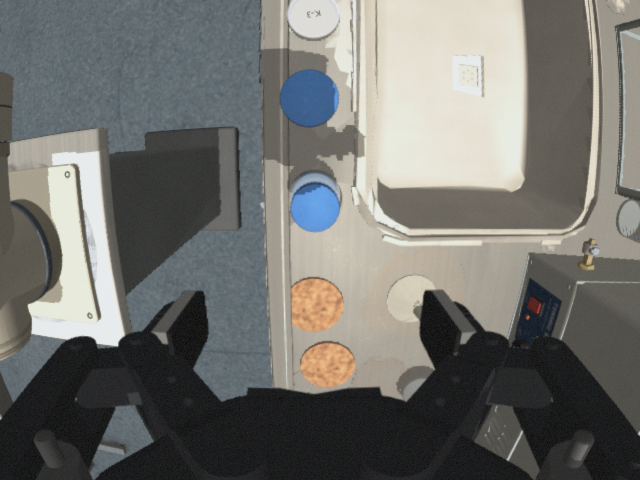

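The wrist view agrees: reagent cap (315,206), jar lid (309,98), left pad (316,304), middle pad (328,363), each within a few pixels of my projection. I'll fuse the views.

Run:
```python
from h import *
np.set_printoptions(precision=4,suppress=True)
pose=([.4303,.0635,.2853],[-3.141,.0003,1.5703])
im=cv2.imread('pics/w1.png')[:,:,::-1].copy(); h=hsv(im)
w=lambda p:ray('wrist',p,pose)
bl=cc((abs(h[...,0].astype(int)-108)<14)&(h[...,1]>140)&(h[...,2]>50)&(np.indices((480,640))[1]>280)&(np.indices((480,640))[1]<345),300)
og=cc((h[...,0]<18)&(h[...,1]>100)&(h[...,2]>120),300)
print(bl,og)
S={'jar':((336.5,289.9),(273.3,293.1),.06),'reag':((363.2,257.5),(322.4,286.7),.105)}
for k,b in zip(('jar','reag'),bl):
    a=S[k]; r=w(b[0]); print(k,atz(r,a[2]),tri([r,ray('scene',a[0]),ray('top',a[1])]))
for b,a in zip(og,[((394.8,254.3),(387.2,290.8)),((411.6,235.5),(428.4,281.8))]):
    r=w(b[0]); print('pad',atz(r,.005),tri([r,ray('scene',a[0]),ray('top',a[1])]))
```

```text
[([308.3, 95.4], 1957, [281, 71, 57, 55]), ([314.9, 208.5], 1086, [292, 184, 47, 47])] [([315.2, 304.2], 2250, [291, 278, 52, 53]), ([327.2, 364.1], 1876, [301, 342, 54, 45])]
jar [0.4259 0.1738 0.06  ] [0.425  0.1722 0.0609]
reag [0.4322 0.0674 0.105 ] [0.4318 0.0674 0.0994]
pad [ 0.4328 -0.0741  0.005 ] [ 0.4325 -0.0758  0.0037]
pad [ 0.4494 -0.1667  0.005 ] [ 0.4495 -0.1698  0.0028]
```

```bash
python3 -m jog '100 0 1 50 0 0 0; 100 0 1 100 0 0 0; 100 0 1 130 0 0 0; 100 0 1 130 0 0 0; 100 0 1 130 0 0 0'
```

```text
clock: 3.72
position: [0.432, 0.0632, 0.1568]
tcp_rot: [3.14, 0.0, 1.569]
force: [-0.6, 1.0, 0.7]
opening: 1.002
grip_force: 0.0
```

```bash
python3 -m jog '100 4 0 15 0 0 0; 100 4 0 45 0 0 0; 100 4 0 75 0 0 0; 100 4 0 85 0 0 0; 100 4 0 85 0 0 0; 30 4 0 85 0 0 0; 30 4 0 85 0 0 0; 30 4 0 85 0 0 0' 40; python3 -m jog '30 0 0 0 0 0 0; 30 0 0 0 0 0 0;30 0 0 0 0 0 0' 40
```

```text
clock: 4.72
position: [0.4319, 0.0681, 0.0717]
tcp_rot: [3.14, 0.0, 1.571]
force: [-2.5, -0.5, 8.5]
opening: 0.642
grip_force: 40.7
clock: 5.1
position: [0.4318, 0.0681, 0.0717]
tcp_rot: [3.14, 0.0, 1.571]
force: [-2.1, 0.7, 8.2]
opening: 0.643
grip_force: 40.7
```

```bash
python3 -m jog '30 0 0 -40 0 0 0; 30 0 0 -60 0 0 0; 30 -45 4 -60 0 0 0; 30 -95 8 -60 0 0 0; 30 -145 12 -60 0 0 0; 30 -195 15 -60 0 0 0; 30 -237 17 -60 0 0 0; 30 -237 17 -60 0 0 0'; python3 -m jog '30 0 0 0 0 0 0; 30 0 0 0 0 0 0'
```

```text
clock: 6.1
position: [0.4483, -0.1715, 0.1305]
tcp_rot: [3.141, 0.001, 1.567]
force: [-0.5, 0.6, -3.7]
opening: 0.641
grip_force: 45.1
clock: 6.35
position: [0.448, -0.1679, 0.1306]
tcp_rot: [-3.141, -0.0, 1.572]
force: [-0.3, -0.3, -2.4]
opening: 0.638
grip_force: 45.1
```

```bash
python3 -m jog '30 -1 1 30 0 0 0; 30 -1 1 46 0 0 0; 30 -1 1 50 0 0 0; 30 -1 1 53 0 0 0; 30 -1 1 53 0 0 0; 30 -1 1 53 0 0 0'
```

```text
clock: 7.1
position: [0.4494, -0.1699, 0.078]
tcp_rot: [3.141, 0.0, 1.571]
force: [0.0, -0.5, -2.1]
opening: 0.639
grip_force: 45.1
```

```bash
python3 -m jog '30 0 0 1 0 0 0; 30 0 0 1.5 0 0 0; 70 0 0 1.5 0 0 0; 100 0 0 1.5 0 0 0; 100 0 0 1.5 0 0 0; 100 0 0 1.5 0 0 0; 100 0 0 -20 0 0 0; 100 0 0 -50 0 0 0'; python3 -m jog '100 0 0 -60 0 0 0; 100 60 -5 -100 0 0 0; 100 120 -10 -100 0 0 0; 100 180 -15 -100 0 0 0; 100 240 -20 -100 0 0 0; 100 300 -24 -100 0 0 0; 100 343 -24 -100 0 0 0; 100 343 -24 -100 0 0 0'
python3 - <<'E'
from h import *
np.set_printoptions(precision=4,suppress=True)
o=bot.get_obs(); pose=(o['position'],o['tcp_rot']); im=snap('wrist','w2'); print(pose, o['clock'])
h=hsv(im);X=np.indices((480,640))[1]
for b in cc((abs(h[...,0].astype(int)-108)<14)&(h[...,1]>140)&(h[...,2]>50)&(X>240)&(X<420),300): print(b,atz(ray('wrist',b[0],pose),.06),atz(ray('wrist',b[0],pose),.11))
E
```

```text
clock: 8.1
position: [0.4487, -0.1696, 0.1275]
tcp_rot: [-3.14, -0.001, 1.57]
force: [-0.0, -0.2, 0.3]
opening: 1.003
grip_force: 0.0
clock: 9.1
position: [0.4248, 0.1756, 0.2273]
tcp_rot: [-3.141, -0.0, 1.575]
force: [0.9, -0.9, -0.8]
opening: 1.0
grip_force: 0.0
(array([0.4248, 0.1756, 0.2273]), array([-3.1414, -0.0003,  1.5749])) 9.1
([312.6, 218.4], 2559, [282, 188, 65, 65]) [0.4247 0.1732 0.06  ] [0.4248 0.1839 0.11  ]
```

View pics/w2.png

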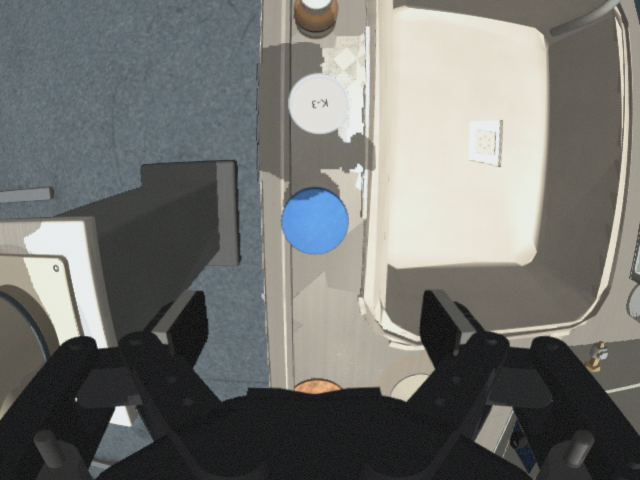

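Jar lid at (314,220), dish at (319,103), drop bottle at (316,10), all standing. I'll grasp the jar now.

```bash
python3 -m jog '100 -2 1 50 0 0 0; 100 -2 1 100 0 0 0; 100 -2 1 140 0 0 0; 100 -2 1 160 0 0 0; 100 -2 1 168 0 0 0; 100 -2 1 168 0 0 0; 100 -2 1 168 0 0 0'; python3 -m jog '30 0 0 0 0 0 0; 30 0 0 0 0 0 0;30 0 0 0 0 0 0; 30 0 0 0 0 0 0;30 0 0 0 0 0 0' 40
```

```text
clock: 10.02
position: [0.4269, 0.171, 0.0604]
tcp_rot: [3.14, -0.0, 1.57]
force: [1.1, -0.3, 0.7]
opening: 1.001
grip_force: 0.0
clock: 10.65
position: [0.4263, 0.1712, 0.0595]
tcp_rot: [-3.142, -0.0, 1.571]
force: [-0.1, -0.7, -0.5]
opening: 0.301
grip_force: 0.0
```

Run:
```python
from h import *
snap('wrist','w3'); a=bot.get_image('scene')[220:380,200:440]; cv2.imwrite('pics/s3.png',cv2.resize(a,None,fx=3,fy=3)[:,:,::-1])
```

```text
(no output)
```

View pics/w3.png

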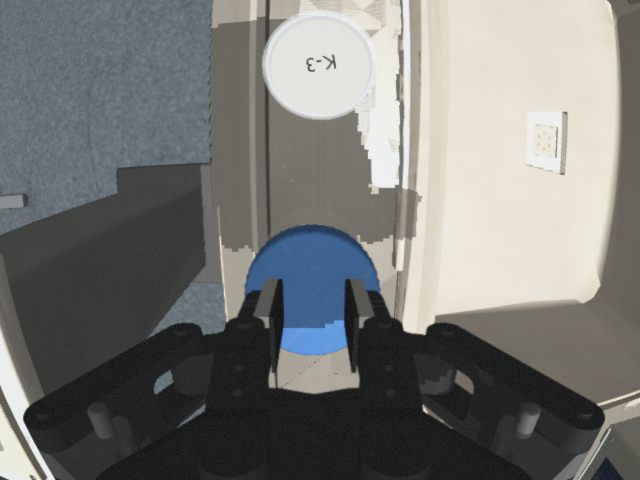

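View pics/s3.png

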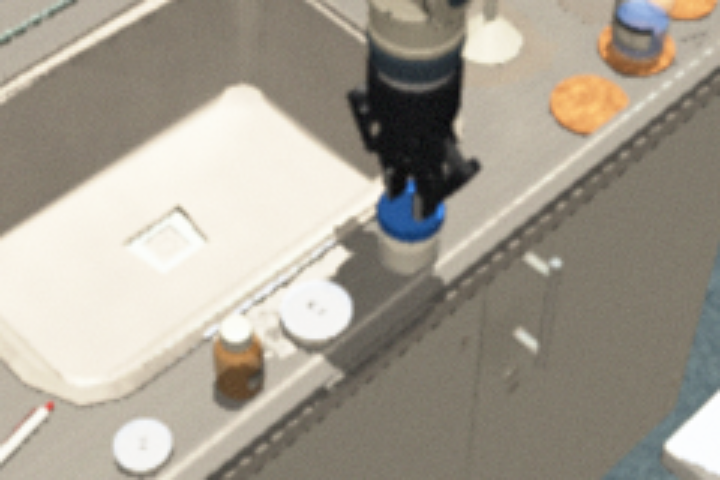

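The wrist view shows the fingers closed over the lid (tips at (265,285) and (360,285), lid centre (313,290)) with the jar unmoved, so nothing was gripped. I'll work out how high the tips actually are.

Run:
```python
from h import *
o=bot.get_obs(); pose=(o['position'],o['tcp_rot'])
for z in (.03,.045,.065,.08):
  for s in (-1,1):
    P=(.4263+s*.0127,.1712+.011,z); print(z,s,project('wrist',P,pose).round(0), (project('scene',P)-[200,220])*3//1)
im=cv2.imread('pics/w3.png'); cv2.imwrite('pics/w3c.png',cv2.resize(im[200:400,200:430],None,fx=3,fy=3))
```

```text
0.03 -1 [287. 250.] [408. 246.]
0.03 1 [338. 250.] [388. 229.]
0.045 -1 [285. 259.] [409. 235.]
0.045 1 [340. 259.] [388. 218.]
0.065 -1 [281. 274.] [409. 220.]
0.065 1 [343. 274.] [388. 203.]
0.08 -1 [278. 288.] [410. 209.]
0.08 1 [346. 288.] [389. 192.]
```

View pics/w3c.png

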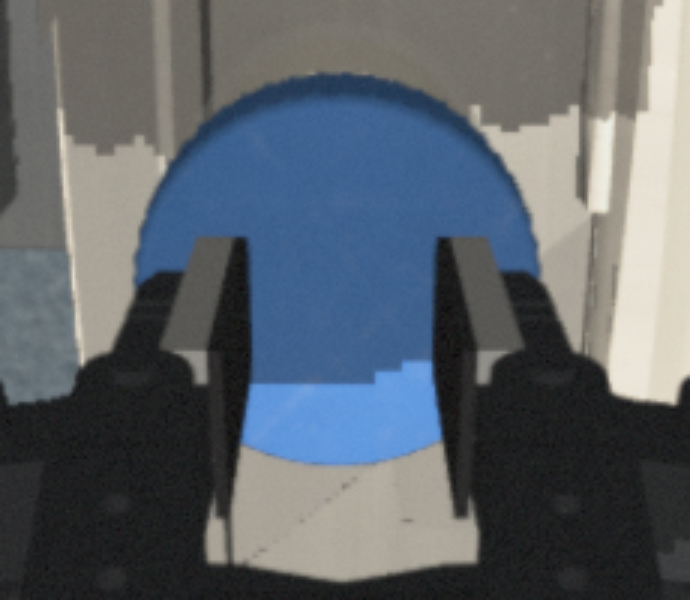

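```bash
python3 - <<'E'
from h import *
for n,pose,g in (('w2',([.4248,.1756,.2273],[-3.1414,-.0003,1.5749]),.0425),('w3',([.4263,.1712,.0595],[-3.142,0,1.571]),.01275)):
  for d in (-.025,-.0125,0,.0125,.025): # ahead of TCP
    print(n,d,[project('wrist',(pose[0][0]+s*g,pose[0][1]+.011,pose[0][2]-d),pose).round(0) for s in(-1,1)])
E
python3 -m jog '40 0 0 -30 0 0 0; 40 0 0 -60 0 0 0; 40 0 0 -60 0 0 0; 40 0 0 -60 0 0 0'
python3 - <<'E'
from h import *
im=snap('wrist','w4'); cv2.imwrite('pics/w4c.png',cv2.resize(im[200:400,180:450],None,fx=2.5,fy=2.5)[:,:,::-1])
E
```

```text
w2 -0.025 [array([198., 291.]), array([426., 292.])]
w2 -0.0125 [array([207., 279.]), array([417., 280.])]
w2 0 [array([214., 269.]), array([410., 269.])]
w2 0.0125 [array([221., 260.]), array([403., 260.])]
w2 0.025 [array([227., 252.]), array([398., 252.])]
w3 -0.025 [array([276., 293.]), array([347., 293.])]
w3 -0.0125 [array([279., 281.]), array([344., 281.])]
w3 0 [array([282., 270.]), array([342., 270.])]
w3 0.0125 [array([284., 261.]), array([340., 260.])]
w3 0.025 [array([286., 252.]), array([338., 252.])]
clock: 11.25
position: [0.426, 0.1711, 0.119]
tcp_rot: [-3.141, 0.0, 1.57]
force: [0.6, -0.1, -1.4]
opening: 0.399
grip_force: 0.0
```

View pics/w4c.png

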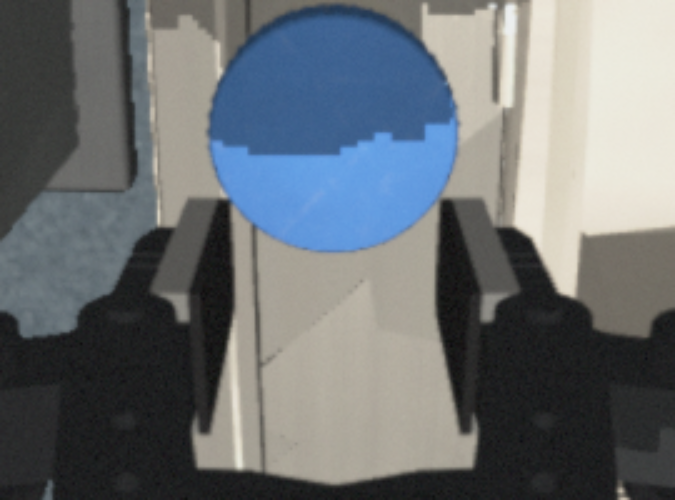

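The fingertips project about 10 mm behind the TCP, not 25 mm ahead. That explains closing above the lid, so I need to go about 30 mm lower. TCP z = 0.035 is safe under either reading.

```bash
python3 -m jog '100 1 -1 0 0 0 0; 100 1 -1 0 0 0 0; 100 1 -1 20 0 0 0; 100 1 -1 45 0 0 0; 100 1 -1 70 0 0 0; 100 1 -1 84 0 0 0; 100 1 -1 84 0 0 0'; python3 -m jog '30 0 0 0 0 0 0; 30 0 0 0 0 0 0;30 0 0 0 0 0 0; 30 0 0 0 0 0 0;30 0 0 0 0 0 0' 40
```

```text
clock: 12.18
position: [0.4245, 0.172, 0.0345]
tcp_rot: [-3.139, 0.0, 1.57]
force: [0.6, -0.7, -0.7]
opening: 1.001
grip_force: 0.0
clock: 12.8
position: [0.4256, 0.1723, 0.0364]
tcp_rot: [3.14, -0.0, 1.571]
force: [-1.2, -1.1, 6.1]
opening: 0.678
grip_force: 42.2
```

```bash
python3 -m jog '30 0 0 -30 0 0 0; 30 0 0 -50 0 0 0; 30 -45 1 -50 0 0 0; 30 -95 3 -50 0 0 0; 30 -145 5 -50 0 0 0; 30 -195 6 -50 0 0 0; 30 -235 7 -50 0 0 0; 30 -248 7 -50 0 0 0'; python3 -m jog '30 0 0 0 0 0 0; 30 0 0 0 0 0 0; 30 0 0 0 0 0 0'
```

```text
clock: 13.8
position: [0.4324, -0.0778, 0.0859]
tcp_rot: [3.141, 0.0, 1.568]
force: [0.2, 0.4, -1.1]
opening: 0.673
grip_force: 43.5
clock: 14.18
position: [0.4321, -0.0748, 0.0855]
tcp_rot: [-3.142, -0.0, 1.572]
force: [-0.1, -0.6, -1.2]
opening: 0.673
grip_force: 43.5
```

```bash
python3 -m jog '30 -0.5 0 25 0 0 0; 30 -0.5 0 38 0 0 0; 30 -0.5 0 42 0 0 0; 30 -0.5 0 44.5 0 0 0; 30 -0.5 0 44.5 0 0 0; 30 -0.5 0 44.5 0 0 0; 70 -0.5 0 44.5 0 0 0; 100 -0.5 0 44.5 0 0 0'; python3 -m jog '100 0 0 0 0 0 0; 100 0 0 0 0 0 0; 100 0 0 -30 0 0 0; 100 0 0 -80 0 0 0; 100 0 0 -140 0 0 0; 100 -40 0 -190 0 0 0; 100 -70 0 -190 0 0 0; 100 -70 0 -190 0 0 0'
python3 - <<'E'
from h import *
np.set_printoptions(precision=4,suppress=True)
o=bot.get_obs(); pose=(o['position'],o['tcp_rot']); im=snap('wrist','w5'); print(pose, o['clock'])
h=hsv(im);X=np.indices((480,640))[1]
for b in cc((abs(h[...,0].astype(int)-108)<14)&(h[...,1]>140)&(h[...,2]>50)&(X>240)&(X<420),300): print(b,atz(ray('wrist',b[0],pose),.067),atz(ray('wrist',b[0],pose),.11))
print(cc((h[...,0]<18)&(h[...,1]>100)&(h[...,2]>120),300))
im=snap('top','t5'); h=hsv(im);print('topblue',[(b,atz(ray('top',b[0]),.067),atz(ray('top',b[0]),.105)) for b in cc((abs(h[...,0].astype(int)-108)<14)&(h[...,1]>140)&(h[...,2]>50),60)])
E
```

```text
clock: 15.18
position: [0.4323, -0.0764, 0.0411]
tcp_rot: [3.141, 0.0, 1.57]
force: [-0.6, -0.4, 0.5]
opening: 0.89
grip_force: 0.0
clock: 16.18
position: [0.4323, -0.1479, 0.2312]
tcp_rot: [3.141, 0.001, 1.568]
force: [0.1, -0.5, -0.3]
opening: 1.0
grip_force: 0.0
(array([ 0.4323, -0.1479,  0.2312]), array([3.1409, 0.0006, 1.5682])) 16.175
([311.9, 130.3], 2734, [280, 101, 68, 66]) [ 0.432  -0.0746  0.067 ] [ 0.4322 -0.0758  0.11  ]
([343.5, 251.0], 560, [308, 225, 55, 56]) [ 0.4595 -0.1792  0.067 ] [ 0.4559 -0.166   0.11  ]
[([326.6, 206.1], 1053, [294, 188, 71, 54]), ([345.7, 305.6], 2826, [313, 275, 66, 60])]
topblue [(([99.2, 55.8], 277, [90, 47, 20, 19]), array([0.991 , 0.5798, 0.067 ]), array([0.9648, 0.5605, 0.105 ])), (([91.7, 163.9], 224, [83, 155, 20, 18]), array([0.7201, 0.5745, 0.067 ]), array([0.7044, 0.5554, 0.105 ])), (([440.2, 275.3], 353, [430, 265, 22, 22]), array([ 0.4539, -0.1809,  0.067 ]), array([ 0.4486, -0.1707,  0.105 ])), (([391.8, 286.8], 580, [378, 273, 28, 28]), array([ 0.4318, -0.0777,  0.067 ]), array([ 0.4274, -0.0715,  0.105 ]))]
```

View pics/w5.png

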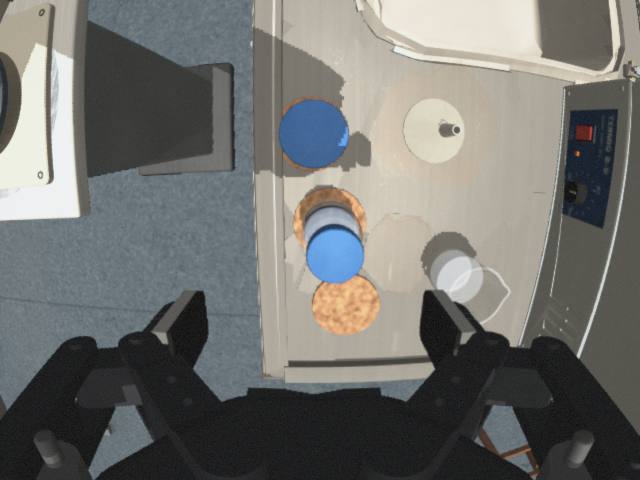

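Jar (314,133) and reagent bottle cap (335,253) sit centred on their pads, with the funnel (434,131) and beaker (456,278) untouched. Next is the drop bottle.

```bash
python3 -m jog '100 60 0 0 0 0 0; 100 120 0 0 0 0 0; 100 180 0 0 0 0 0; 100 240 0 0 0 0 0; 100 300 -2 0 0 0 0; 100 360 -4 0 0 0 0; 100 420 -6 0 0 0 0; 100 480 -8 0 0 0 0'; python3 -m jog '100 20 0 0 0 0 0;100 20 0 0 0 0 0; 100 20 0 0 0 0 0'
python3 - <<'E'
from h import *
np.set_printoptions(precision=4,suppress=True)
pw=([.4323,-.1479,.2312],[3.1409,.0006,1.5682]); print('padR',atz(ray('wrist',(345.7,305.6),pw),.005))
o=bot.get_obs(); pose=(o['position'],o['tcp_rot']); im=snap('wrist','w6'); print(pose, o['clock'])
for t in('drop_bottle_center','petri_d_center'):
  for d in bot.trace('wrist',t)[:3]:
    ys,xs=np.nonzero(d['pixels']); c=((xs.min()+xs.max())/2,(ys.min()+ys.max())/2); print(t,round(d['p'],2),c,xs.min(),xs.max(),ys.min(),ys.max(),atz(ray('wrist',c,pose),.015))
h=hsv(im);X=np.indices((480,640))[1]
for b in cc((h[...,1]<50)&(h[...,2]>150)&(X>250)&(X<380),200,8000): print(b,atz(ray('wrist',b[0],pose),.078),atz(ray('wrist',b[0],pose),.015))
E
```

```text
clock: 17.27
position: [0.4227, 0.3363, 0.2306]
tcp_rot: [-3.141, 0.0, 1.572]
force: [0.5, -0.0, 0.1]
opening: 1.002
grip_force: 0.0
clock: 17.65
position: [0.424, 0.3528, 0.2308]
tcp_rot: [-3.141, 0.001, 1.57]
force: [0.4, -0.5, 0.4]
opening: 1.0
grip_force: 0.0
padR [ 0.4687 -0.2621  0.005 ]
(array([0.424 , 0.3528, 0.2308]), array([-3.1411,  0.0006,  1.5704])) 17.65
drop_bottle_center 0.97 (np.float64(316.0), np.float64(197.5)) 295 337 174 221 [0.427  0.3611 0.015 ]
petri_d_center 0.9 (np.float64(319.0), np.float64(273.5)) 290 348 246 301 [0.4302 0.2811 0.015 ]
petri_d_center 0.65 (np.float64(320.5), np.float64(97.5)) 298 343 75 120 [0.4314 0.4598 0.015 ]
([275.5, 20.4], 1035, [263, 0, 27, 47]) [0.394  0.5191 0.078 ] [0.3875 0.5402 0.015 ]
```

View pics/w6.png

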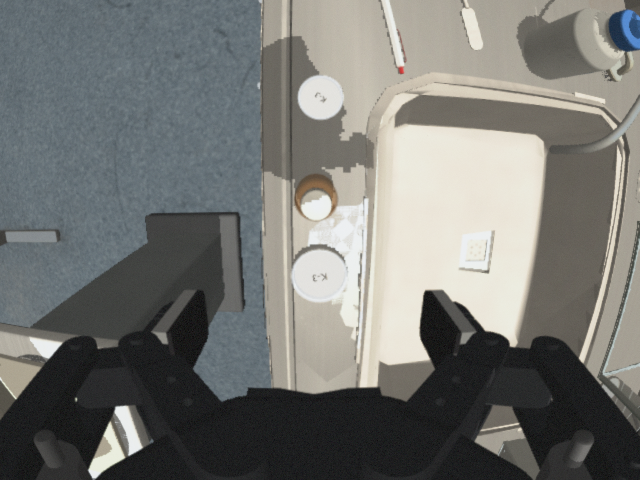

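Drop bottle cap at (316,206), large dish "K-3" at (319,273), small decoy dish at (321,97).

Run:
```python
from h import *
pose=([.424,.3528,.2308],[-3.1411,.0006,1.5704])
print(atz(ray('wrist',(316,205.5),pose),.078),atz(ray('wrist',(316,195.5),pose),.05))
print(tri([ray('wrist',(316,205.5),pose),ray('top',(181.5,296)) ]), tri([ray('top',(227.6,295)),ray('scene',(304.8,323.8)),ray('wrist',(319,273.5),pose)]))
```

```text
[0.42669124 0.36425677 0.078     ] [0.42686393 0.36836808 0.05      ]
[0.42454337 0.36236318 0.0645487 ] [0.42971616 0.27751935 0.00858035]
```

```bash
python3 -m jog '100 9 2 40 0 0 0; 100 9 2 90 0 0 0; 100 9 2 140 0 0 0; 100 9 2 180 0 0 0; 100 9 2 200 0 0 0; 100 9 2 206 0 0 0; 100 9 2 206 0 0 0'; python3 -m jog '20 0 0 0 0 0 0; 20 0 0 0 0 0 0;20 0 0 0 0 0 0; 20 0 0 0 0 0 0;20 0 0 0 0 0 0; 20 0 0 0 0 0 0' 30
```

```text
clock: 18.68
position: [0.4267, 0.3623, 0.0255]
tcp_rot: [3.141, -0.0, 1.57]
force: [0.1, 0.4, 0.2]
opening: 1.0
grip_force: 0.0
clock: 19.42
position: [0.4266, 0.3628, 0.0257]
tcp_rot: [3.141, -0.001, 1.571]
force: [-1.9, -2.3, 6.7]
opening: 0.468
grip_force: 29.7
```

```bash
python3 -m jog '20 0 0 -50 0 0 0; 20 0 0 -100 0 0 0; 20 -30 0 -140 0 0 0; 20 -85 0 -150 0 0 0; 20 -140 0 -150 0 0 0; 20 -195 5 -150 0 0 0; 20 -250 10 -150 0 0 0; 20 -305 15 -150 0 0 0';python3 -m jog '20 -55 5 0 0 0 0; 20 -110 10 0 0 0 0; 20 -165 15 0 0 0 0; 20 -220 20 0 0 0 0; 20 -275 26 0 0 0 0; 20 -320 26 0 0 0 0; 20 -320 26 0 0 0 0; 20 -320 26 0 0 0 0'
```

```text
clock: 20.42
position: [0.4411, 0.056, 0.1752]
tcp_rot: [3.141, 0.0, 1.571]
force: [0.5, 0.3, 0.4]
opening: 0.462
grip_force: 30.6
clock: 21.42
position: [0.4669, -0.2621, 0.1747]
tcp_rot: [-3.141, -0.001, 1.57]
force: [-0.2, 0.7, -0.6]
opening: 0.46
grip_force: 30.6
```

Target TCP z = 0.0257 + 0.005 = 0.031, so go down 144 mm.

```bash
python3 -m jog '20 -0.5 1.5 50 0 0 0; 20 -0.5 1.5 95 0 0 0; 20 -0.5 1.5 125 0 0 0; 20 -0.5 1.5 138 0 0 0; 20 -0.5 1.5 142 0 0 0; 20 -0.5 1.5 144 0 0 0; 20 -0.5 1.5 144 0 0 0; 20 -0.5 1.5 144 0 0 0'; python3 -m jog '20 0 0 0.5 0 0 0; 60 0 0 0.5 0 0 0; 100 0 0 0.5 0 0 0; 100 0 0 0.5 0 0 0; 100 0 0 0.5 0 0 0; 100 0 0 -40 0 0 0; 100 0 0 -90 0 0 0; 100 0 0 -145 0 0 0'
```

```text
clock: 22.42
position: [0.4689, -0.2631, 0.0316]
tcp_rot: [3.141, 0.001, 1.57]
force: [0.1, 0.2, -0.5]
opening: 0.461
grip_force: 30.6
clock: 23.42
position: [0.4683, -0.2626, 0.1772]
tcp_rot: [-3.141, -0.001, 1.57]
force: [-0.0, -0.3, -0.3]
opening: 0.995
grip_force: 0.0
```

```bash
python3 -m jog '80 20 -1 -40 0 0 0; 80 80 -5 -50 0 0 0; 80 140 -9 -50 0 0 0; 80 200 -13 -50 0 0 0; 80 260 -17 -50 0 0 0; 80 320 -21 -50 0 0 0; 80 380 -25 -50 0 0 0; 80 440 -30 -50 0 0 0'; python3 -m jog '80 60 -5 0 0 0 0; 80 100 -8 50 0 0 0; 80 100 -8 100 0 0 0; 80 100 -8 130 0 0 0; 80 100 -8 130 0 0 0; 80 100 -8 130 0 0 0'
python3 - <<'E'
from h import *
np.set_printoptions(precision=4,suppress=True)
o=bot.get_obs(); pose=(o['position'],o['tcp_rot']); im=snap('wrist','w7'); print(pose, o['clock'],o['opening'])
for d in bot.trace('wrist','petri_d_center')[:2]:
    ys,xs=np.nonzero(d['pixels']); c=((xs.min()+xs.max())/2,(ys.min()+ys.max())/2); print(round(d['p'],2),c,atz(ray('wrist',c,pose),.01))
for d in (-.025,-.02,-.015,-.01,-.005): print(d,[project('wrist',(pose[0][0]+s*.034,pose[0][1]+.011,pose[0][2]-d),pose).round(0) for s in(-1,1)])
im=snap('top','t7')
h=hsv(im)
for d in bot.trace('top','drop_bottle_center')[:1]:
    ys,xs=np.nonzero(d['pixels']); print('drop',round(d['p'],2),atz(ray('top',(xs.mean(),ys.mean())),.045))
E
```

```text
clock: 24.42
position: [0.4383, 0.1791, 0.2262]
tcp_rot: [3.141, -0.0, 1.57]
force: [1.9, 0.3, 1.5]
opening: 0.799
grip_force: 0.0
clock: 25.18
position: [0.4315, 0.2774, 0.0973]
tcp_rot: [3.14, -0.001, 1.57]
force: [-0.5, 0.8, 0.6]
opening: 0.799
grip_force: 0.0
(array([0.4315, 0.2774, 0.0973]), array([ 3.1401, -0.0006,  1.5703])) 25.175 0.7994481368015302
0.92 (np.float64(311.0), np.float64(239.0)) [0.4307 0.2783 0.01  ]
-0.025 [array([220., 292.]), array([404., 292.])]
-0.02 [array([223., 287.]), array([401., 287.])]
-0.015 [array([225., 282.]), array([398., 282.])]
-0.01 [array([228., 278.]), array([396., 278.])]
-0.005 [array([231., 274.]), array([393., 273.])]
drop 0.76 [ 0.4685 -0.2606  0.045 ]
```

View pics/w7.png

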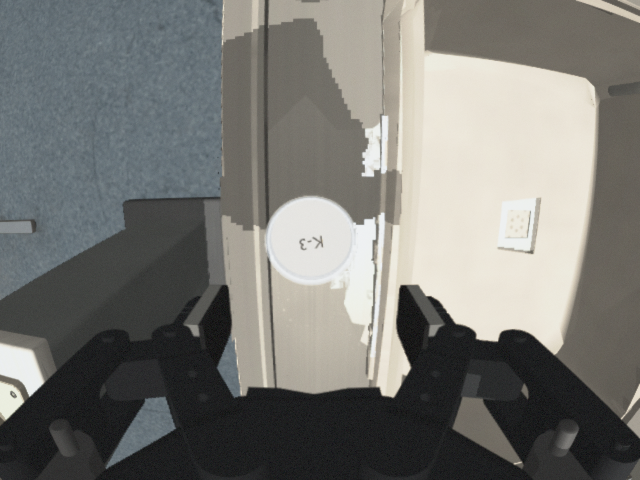

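Dish at (311,239), centred under the tool. The tips at (231,285) and (399,285) put them about 17 mm behind the TCP at 80% opening.

```bash
python3 -m jog '80 0.5 -1 40 0 0 0; 80 0.5 -1 70 0 0 0; 80 0.5 -1 88 0 0 0; 80 0.5 -1 95 0 0 0; 80 0.5 -1 98 0 0 0; 80 0.5 -1 102 0 0 0; 80 0.5 -1 105 0 0 0; 80 0.5 -1 105 0 0 0'
```

```text
clock: 26.38
position: [0.4298, 0.2776, -0.009]
tcp_rot: [3.141, -0.0, 1.571]
force: [0.3, -0.4, -0.1]
opening: 0.799
grip_force: 0.0
```

```bash
python3 -m jog '40 0 0 0 0 0 0; 40 0 0 0 0 0 0; 40 0 0 0 0 0 0; 40 0 0 0 0 0 0' 20
```

```text
clock: 26.88
position: [0.4298, 0.2777, -0.0086]
tcp_rot: [3.141, -0.0, 1.571]
force: [-1.4, -1.1, 5.3]
opening: 0.651
grip_force: 20.8
```

```bash
python3 -m jog '40 0 0 -40 0 0 0; 40 0 0 -90 0 0 0; 40 -40 0 -120 0 0 0; 40 -95 0 -120 0 0 0; 40 -150 1 -120 0 0 0; 40 -205 2 -120 0 0 0; 40 -260 2 -120 0 0 0; 40 -310 2 -120 0 0 0'; python3 -m jog '40 -43 0 0 0 0 0; 40 -43 0 0 0 0 0; 40 -43 0 0 0 0 0; 40 -43 0 0 0 0 0'
python3 - <<'E'
from h import *
np.set_printoptions(precision=4,suppress=True)
o=bot.get_obs(); pose=(o['position'],o['tcp_rot']); im=snap('wrist','w8'); print(pose, o['clock'],o['opening'])
E
```

```text
clock: 27.88
position: [0.4315, -0.0342, 0.1112]
tcp_rot: [3.141, 0.0, 1.57]
force: [1.2, 0.4, -0.4]
opening: 0.644
grip_force: 21.8
clock: 28.38
position: [0.4316, -0.0744, 0.111]
tcp_rot: [-3.141, -0.0, 1.572]
force: [-0.5, -0.5, 0.1]
opening: 0.639
grip_force: 21.8
(array([ 0.4316, -0.0744,  0.111 ]), array([-3.1415, -0.0002,  1.5719])) 28.375 0.6394318593278262
```

View pics/w8.png

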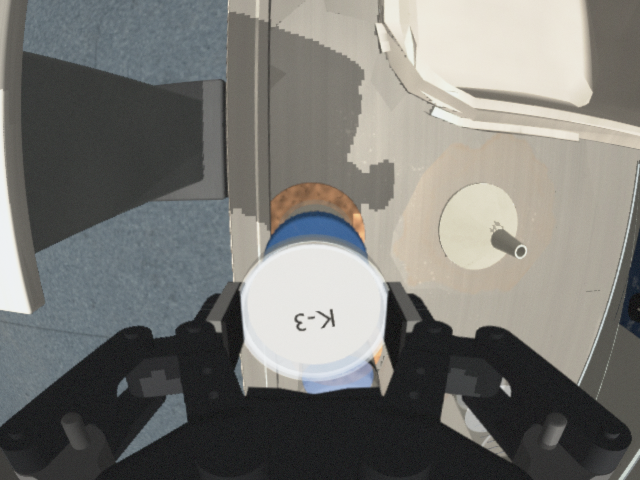

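The dish is held flat at (314,308) above the jar, whose lid shows at (316,235). I'll lower it.

```bash
python3 -m jog '40 -1.5 0 25 0 0 0; 40 -1.5 0 38 0 0 0; 40 -1.5 0 44 0 0 0; 40 -1.5 0 47 0 0 0; 40 -1.5 0 49 0 0 0; 40 -1.5 0 49 0 0 0; 40 -1.5 0 49 0 0 0'
```

```text
clock: 29.3
position: [0.4318, -0.0769, 0.0622]
tcp_rot: [3.141, 0.0, 1.57]
force: [-0.1, -0.3, -0.5]
opening: 0.648
grip_force: 21.8
```

```bash
python3 -m jog '40 0 0 0.7 0 0 0; 75 0 0 0.7 0 0 0; 95 0 0 0.7 0 0 0; 95 0 0 0.7 0 0 0; 95 0 0 0.7 0 0 0; 95 0 0 -30 0 0 0; 95 0 0 -80 0 0 0; 95 0 0 -130 0 0 0'; python3 -m jog '100 -10 0 -20 0 0 0; 100 -40 0 -40 0 0 0; 100 -70 0 -40 0 0 0; 100 -70 0 -40 0 0 0; 100 -70 0 -40 0 0 0'
python3 - <<'E'
from h import *
np.set_printoptions(precision=4,suppress=True)
o=bot.get_obs(); pose=(o['position'],o['tcp_rot']); im=snap('wrist','w9'); print(pose, o['clock'])
for c,i in(('wrist',im),('top',snap('top','t9')),('scene',snap('scene','s9'))):
  for t,z in(('petri_d_center',.08),('drop_bottle_center',.05),('reagent_bottle_center',.1),('funnel_center',.03),('beaker_glass_center',.04)):
    for d in bot.trace(c,t)[:1]:
      ys,xs=np.nonzero(d['pixels']); m=((xs.min()+xs.max())/2,(ys.min()+ys.max())/2); print(c,t,round(d['p'],2),m,atz(ray(c,m,pose),z))
E
```

```text
clock: 30.3
position: [0.4314, -0.0768, 0.1934]
tcp_rot: [-3.141, -0.0, 1.571]
force: [1.1, -0.0, 0.6]
opening: 0.949
grip_force: 0.0
clock: 30.92
position: [0.4314, -0.1465, 0.2317]
tcp_rot: [-3.141, -0.001, 1.57]
force: [-0.3, -0.2, -0.7]
opening: 1.0
grip_force: 0.0
(array([ 0.4314, -0.1465,  0.2317]), array([-3.1411, -0.0006,  1.57  ])) 30.925
wrist petri_d_center 0.84 (np.float64(314.5), np.float64(135.5)) [ 0.4329 -0.0775  0.08  ]
wrist drop_bottle_center 0.74 (np.float64(350.0), np.float64(322.5)) [ 0.4685 -0.258   0.05  ]
wrist reagent_bottle_center 0.96 (np.float64(334.0), np.float64(243.0)) [ 0.4481 -0.1609  0.1   ]
wrist funnel_center 0.6 (np.float64(434.5), np.float64(132.5)) [ 0.5487 -0.0706  0.03  ]
wrist beaker_glass_center 0.94 (np.float64(469.0), np.float64(287.0)) [ 0.5958 -0.2268  0.04  ]
top petri_d_center 0.65 (np.float64(392.5), np.float64(286.5)) [ 0.4309 -0.077   0.08  ]
top reagent_bottle_center 0.89 (np.float64(434.0), np.float64(278.5)) [ 0.443  -0.1589  0.1   ]
top funnel_center 0.79 (np.float64(381.0), np.float64(235.0)) [ 0.5523 -0.0662  0.03  ]
top beaker_glass_center 0.78 (np.float64(453.0), np.float64(214.5)) [ 0.5933 -0.2275  0.04  ]
scene petri_d_center 0.76 (np.float64(398.5), np.float64(235.5)) [ 0.4328 -0.0773  0.08  ]
scene drop_bottle_center 0.7 (np.float64(429.0), np.float64(208.0)) [ 0.4634 -0.2589  0.05  ]
scene reagent_bottle_center 0.95 (np.float64(414.5), np.float64(222.0)) [ 0.4253 -0.1336  0.1   ]
scene funnel_center 0.57 (np.float64(362.0), np.float64(229.0)) [ 0.553  -0.0618  0.03  ]
scene beaker_glass_center 0.56 (np.float64(391.0), np.float64(195.5)) [ 0.5869 -0.2281  0.04  ]
```

View pics/w9.png

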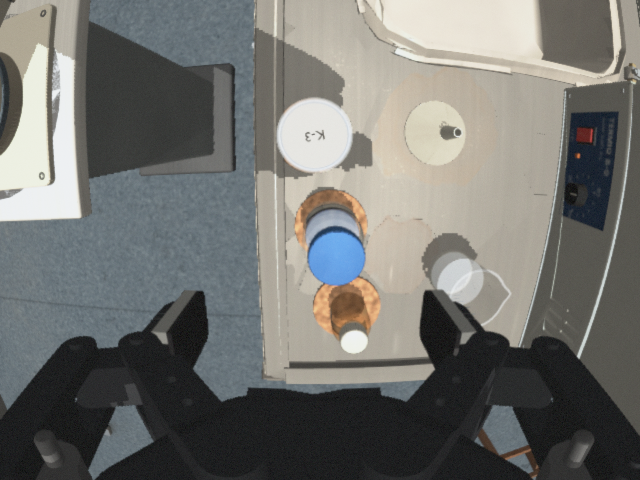

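The dish (314,135) lies on the jar, the reagent bottle (335,256) and drop bottle (352,341) stand on their pads, and the funnel and beaker haven't moved.

```bash
python3 -c "
from bench import bot
print(bot.close_job())"
```

```text
the job is handed in; nothing more can be done
None
```

The job is handed in at about 31 s: jar with the dish on its lid on the left pad (funnel behind it), reagent bottle in the middle, drop bottle on the right; the last camera check showed each within a few mm of centre and the funnel and beaker unmoved, but no verdict came back.

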